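# Load the test cartridge into the push-latch reader

## Robot

A 6-joint arm with a two-finger parallel gripper is mounted at the origin on a cart in front of the work surface, level with it; the furniture and walls round the work are solid. World frame = base frame: x ahead of the robot, y to its left, z up, the work surface at z = 0. Lengths are in m, angles in rad, forces in N, time in s.
With the tool pointing down it reaches from about 0.35 to 0.775 m from the base axis. Payload 5.5 kg.
Tool frame: the origin (TCP) lies midway between the tips of the shut fingers; the grasp point (between the pads) lies hold_point_z behind it (hold_point_z is the distance from the TCP to the grasp point, in m); z points along the fingers, y is the direction in which the jaws open and shut (so a half turn about z gives the same grasp; the last joint's range is limited). The gripper opens to 85 mm and grips with 20 to 120 N. Pads are 22 mm wide; open, the fingers measure 114 mm over their backs; the gripper's body (76 mm by 85 mm) begins 54 mm behind the grasp point. The pads swing forward as they close: fully open they stand 13 mm farther back than shut.
Start: joints at [1.09, 0.313, 0.046, 1.304, 0, 1.431], TCP at [0.192, 0.542, 0.231] pointing down, gripper open.
Joint ranges: [-2.76, 2.76], [-0.86, 1.69], [-1.03, 1.26], [-2.2, 2.34], [-1.47, 1.5], [-3.14, 3.14]. Speed limits (rad/s): [2.57, 2.57, 3.14, 3.14, 3.14, 3.14].

## Interface

Orientations are given as a unit quaternion [w, x, y, z].
In Python, from workcell import * gives the robot as it stands. The module is installed in compiled form; this text tells all that it offers.
- The arm moves only by the tool jog_arm, never from a script. Its argument "plan" is a list of rows, each a list of 6 numbers: the shift along the world's x, y, z in m, then the turn, a rotation vector about the world's x, y, z in degrees. A call has exactly 10 rows; each row shifts and turns the commanded pose from where the row before left it; what a row does not reach is not made up. A row lasts 1/10 s, in which the tool goes at most 50 mm and 8.59 degrees, less where a joint would pass 70% of its speed; a pose out of reach is approached as far as the arm can. A call with a gripper value outside its range is refused whole. "hand" is the opening, from 0 (shut) to 1 (fully open), set as the call begins (left out, the last holds). The fingers move at their own pace and stop on an object; "force" is the grip in N (left out, the last holds). Time passes only in rows, so rows that do not move let the fingers close, or fill a call up. It gives the time, the measured TCP pose, the force and the opening at its end, in the units of the state.
- get_state(): the state, without advancing time (a new reading comes with each control period).
- read_camera(name): name is "side" or "top" or "wrist"; returns the picture (384x512x3 uint8, red, green, blue); there is no depth.
- calibration(name): a dict with "K" (3x3 intrinsics, pixels), "D" ([k1, k2, p1, p2, k3] as OpenCV has them; the pictures are not rectified), "world_to_cam" (4x4, takes a point from world to camera coordinates). Camera axes: x right, y down, z forward; pixel columns grow to the right and rows downward; lengths in m; the calibration is good to about 2 mm. A picture is of the moment at which its call begins: read the wrist's pose just before it. calibration takes no time and is no camera call; for the wrist camera it gives the pose at the moment of the call.
- hand_in(): hands the job in, once; it reports no verdict.
The state is a dict: "clock": time; "joint_pos": joint angles; "qvel": joint speeds; "tau": joint torques, N m; "tcp_pos": TCP position; "orientation": TCP orientation; "wrist_force": force on the tool from outside, world axes, zero at the start; "ft_torque": the same for the moment, N m; "finger_gap": finger opening in m.
Only numpy, scipy, OpenCV 4.12 (cv2) and the standard library are available. Lean on these libraries where they do the work, as an engineer would, in place of code of your own. Each camera call takes 0.05 s, during which the arm holds its last target.

## Task

Load the test cartridge that lies on the reader's front ledge. Press the front of the reader's cover once so that its push latch lets go and the cover springs open, slide the cartridge along its guide with a fingertip until it is fully home against the stop, then push the cover down again until it latches shut. The cartridge is only pushed, never lifted, and the things lying around stay where they are.

Things in the scene. Friction and masses are not known exactly. Their poses are not given: they have to be found in the camera images.
- reader: White benchtop cartridge reader, fixed, 245 mm deep (x -135..110), 140 mm wide, lower housing 36 mm high. Origin: on the table, in its middle plane; +x to its rear, y to its left, z up. A guide lane runs along x in the middle, from the front ledge (x -135) under the cover to the stop, between rails 37 mm apart, tops at z 43. A low seal rim (z to 44) rings the bay. Rear housing: x 71..110, z to 88.
- stop_face (a point): Foot of the end stop's face, at the rear end of the guide lane: x 30, y 0, z 36 (floor of the lane) in the reader's frame. The stop is a black block 60 mm wide, 18 mm high. Axes as the reader's.
- cartridge: Loose white test cartridge, 70 x 34 x 13 mm, 35 g, a 20 mm high push ridge across its tail (x -35..-25). Origin: centre of its underside; +x to its head, which goes in first. Starts on the front ledge between the rails, head near the shut cover. Push its flat tail face (x -35). Home: head touches the stop, origin at x -5 of the reader, tail face at x -40. Left short, its ridge blocks the cover.
- cover (a joint): Grey cover's hinge, rad. 0: shut, latched. 1.55: upright, where a spring lifts it in about 1 s once unlatched. Pressed down it gives to a cushioned stop from -0.054 (6 mm at the front edge, 5 N there, more nearer the hinge). Each press past -0.045 and release changes the latch: shut to sprung open; or, swung down from open (3 to 5 N at the edge), to latched at 0. A shorter press may do nothing.
- cover_press (a point): Middle of the dark ribbed press pad on the cover's top face, near its front edge, 99 mm from the hinge line. Shut: at x -31, y 0, z 68.5 in the reader's frame. It moves with the cover; its z axis is the outward normal of the top face, x points to the hinge.
- cover_hinge (a point): Middle of the cover's hinge line, which runs along the reader's y: x 68, y 0, z 64 in the reader's frame. The cover, a shell 136 mm wide with skirts 20 mm deep, reaches 115 mm from it to the front edge: shut, forward (-x); open, straight up to z 180. Its outer face lies 4 mm off the hinge line: on top when shut, on the rear side when open. Keep out of its arc.
- bench_timer: Bystander: small white timer with keys, 64 x 62 x 22 mm, flat on the table in front of the reader. Origin: centre of its underside.
- marker_black: Bystander: dark marker pen, 138 mm long, 14 mm thick, lying in front of the reader. Origin: under its middle.
- gauze_pack_1: Bystander: flat gauze sachet, 62 x 78 x 6 mm, to the left. Origin: centre of its underside.
- tube_gold: Bystander: sample tube lying on the table, 88 mm long, 17 mm thick, left of the reader. Origin: under its middle.
- tube_green: Bystander: second sample tube lying on the table, 88 mm long, 17 mm thick, left of the reader, the farther of the two. Origin: under its middle.
- dropper_bottle: Bystander: standing dropper bottle, 33 mm across, 106 mm high, to the left. Origin: centre of its underside.
- specimen_cup_2: Bystander: standing specimen cup with lid, 55 mm across, 72 mm high, to the left. Origin: centre of its underside.
Things that resemble listed ones, but are neither listed nor needed, are in the scene too. There is more than one size of the cartridge; the job needs the largest.

How it is judged:
On the way, in this order (a step that is already met when the one before it is completed fails the run):
1. the cover, pressed and released, has sprung up fully open, the cartridge still on the front ledge (value of joint cover above 1.4 rad and x of cartridge in the frame of reader below -0.07 m), for 0.2 s.
2. the cartridge is pushed home against the stop, within 3 mm, the cover still open (x of cartridge in the frame of reader above -0.008 m and value of joint cover above 1 rad), for 0.2 s.
At the end, for the whole second after the job is handed in: The cover is shut and held by its latch alone (joint between -0.015 and 0.02 rad), the cartridge lies flat in its guide under it at rest, within 3 mm of the stop (value of joint cover between -0.015 and 0.02 rad and x of cartridge in the frame of reader above -0.008 m and z of cartridge in the frame of reader below 0.04 m and linear speed of cartridge below 0.02 m/s); the robot touches nothing.
It fails at once if the cartridge is lifted out of its guide (more than 10 mm) (z of cartridge in the frame of reader above 0.0465 m).
It fails at once if the cartridge is tipped up (angle between cartridge's own z axis and vertical above 0.25 rad).
It fails at once if a bystander is moved by more than 20 mm (distance of any of bench_timer, marker_black, gauze_pack_1, tube_gold, tube_green, dropper_bottle, specimen_cup_2 from where it was at the start of the episode above 0.02 m).
It also fails if it takes over 54 s, if anything falls off the work surface, if the arm or the gripper's body presses on something with over 40 N, if the wrist force passes 120 N, or if a joint passes its speed limit or range.

## Working session

There is one attempt and no reset: what is moved stays moved. The work goes in short steps, Python scripts to look and compute and a tool call to move; the robot and the scene stay as the last step left them, time stands still between calls to the robot, and variables do not carry over. Pictures are saved under pics/ and viewed, and the job is handed in when it is done.

Besides the shell and the picture viewer there is one more tool, called after "Emit:" in YAML: its name, and indented under it one key for each argument. jog_arm: Moves the arm, as the interface text tells. Its arguments: {"type":"object","properties":{"plan":{"type":"array","items":{"type":"array","items":{"type":"number"}}},"hand":{"type":"number"},"force":{"type":"number"}},"required":["plan"]}

```bash
mkdir -p pics; python3 - <<'E'
from workcell import *
import cv2,numpy as np
s=get_state();print(s)
for n in ["side","top"]:
    im=read_camera(n);cv2.imwrite(f"pics/{n}0.png",im[:,:,::-1]);c=calibration(n);print(n,c)
E
```

```text
{'clock': 0.0, 'joint_pos': array([1.09038689e+00, 3.14004364e-01, 4.49850798e-02, 1.30360341e+00,
       8.35989613e-06, 1.43118059e+00]), 'qvel': array([-0.0002947 , -0.00016951, -0.00169284, -0.00084367, -0.00185694,
        0.00019848]), 'tau': array([-1.11975492e-03, -4.80628932e+01,  2.98533565e+01,  1.94628682e-02,
       -1.93314982e-04,  2.47652480e-05]), 'tcp_pos': array([0.19196286, 0.54147019, 0.23040911]), 'orientation': array([-2.82566293e-04,  1.69573400e-01,  9.85517137e-01, -8.68377065e-04]), 'wrist_force': array([ 0.20038522, -0.15157081,  0.1171125 ]), 'ft_torque': array([ 0.02990526, -0.00127486,  0.0366413 ]), 'finger_gap': 0.08528315881576254}
side {'K': array([[426.0878262 ,   0.        , 252.49029242],
       [  0.        , 426.0878262 , 199.47346512],
       [  0.        ,   0.        ,   1.        ]]), 'D': array([0.01666302, 0.        , 0.        , 0.        , 0.        ]), 'world_to_cam': array([[ 0.99809106,  0.05987634, -0.01513453, -0.49675781],
       [ 0.02389164, -0.6003151 , -0.79940663,  0.14652772],
       [-0.05695103,  0.79751903, -0.60059968,  0.84669891],
       [ 0.        ,  0.        ,  0.        ,  1.        ]])}
top {'K': array([[448.24166068,   0.        , 251.19407624],
       [  0.        , 448.24166068, 189.66081093],
       [  0.        ,   0.        ,   1.        ]]), 'D': array([0.04613374, 0.        , 0.        , 0.        , 0.        ]), 'world_to_cam': array([[ 0.04896133, -0.99876465, -0.0084829 ,  0.18306701],
       [-0.96965612, -0.04549424, -0.24020257,  0.52118288],
       [ 0.23951991,  0.01998613, -0.97068572,  1.02333161],
       [ 0.        ,  0.        ,  0.        ,  1.        ]])}
```

View pics/side0.png

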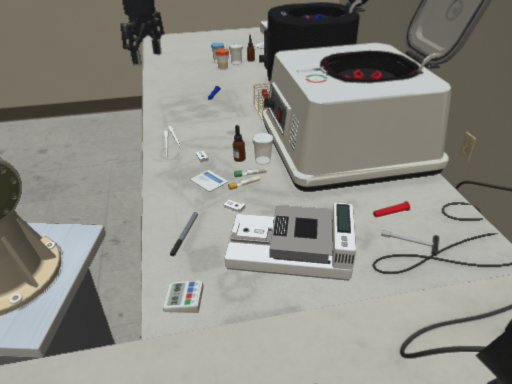

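View pics/top0.png

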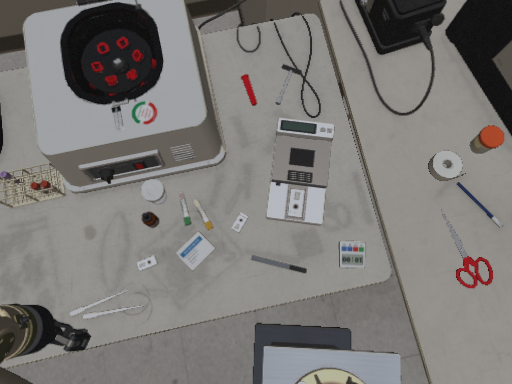

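```bash
python3 - <<'E'
import cv2
t=cv2.imread("pics/top0.png");s=cv2.imread("pics/side0.png")
cv2.imwrite("pics/t1.png",cv2.resize(t[105:235,250:350],None,fx=6,fy=6,interpolation=cv2.INTER_CUBIC)[:, :][:600*2][::1][:780][0:780])
cv2.imwrite("pics/t1.png",cv2.resize(t[110:230,255:345],None,fx=5,fy=5,interpolation=cv2.INTER_CUBIC))
cv2.imwrite("pics/s1.png",cv2.resize(s[190:285,215:370],None,fx=5,fy=5,interpolation=cv2.INTER_CUBIC))
E
```

```text
(no output)
```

View pics/t1.png

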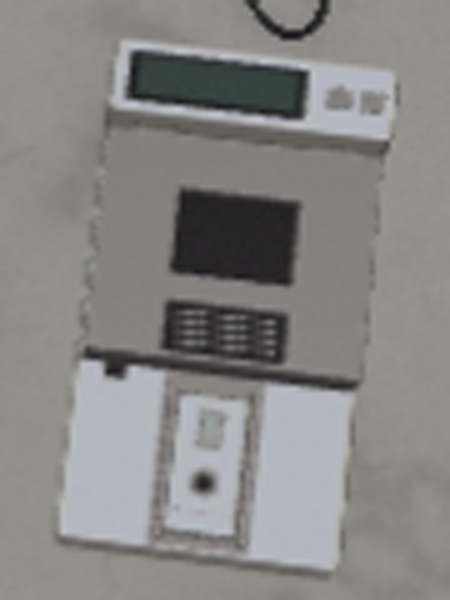

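View pics/s1.png

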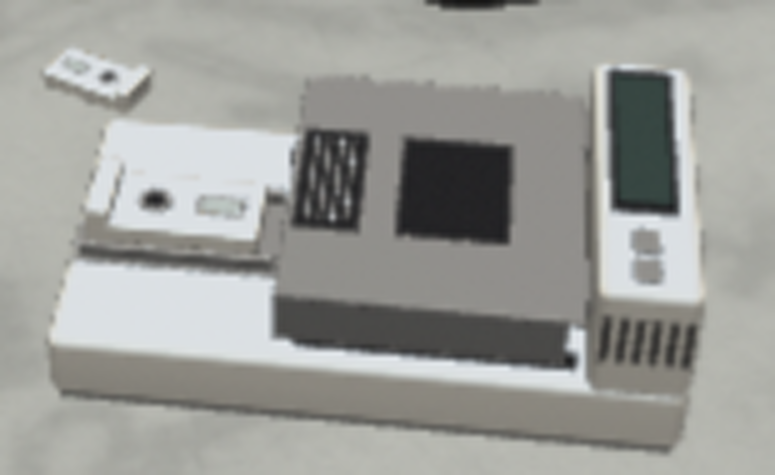

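```bash
cat > h.py <<'E'
import cv2,numpy as np
def ray(cal,uv):
    n=cv2.undistortPoints(np.array([[uv]],float),cal["K"],cal["D"])[0,0]
    T=np.array(cal["world_to_cam"]);R=T[:3,:3];t=T[:3,3]
    return -R.T@t, R.T@np.array([n[0],n[1],1.])
def onz(cal,uv,z):
    o,d=ray(cal,uv); return o+d*(z-o[2])/d[2]
def proj(cal,p):
    T=np.array(cal["world_to_cam"]);r,_=cv2.Rodrigues(T[:3,:3])
    return cv2.projectPoints(np.array(p,float).reshape(-1,3),r,T[:3,3],cal["K"],np.array(cal["D"]))[0].reshape(-1,2)
def rigid(L,W):
    L=np.array(L)[:,:2];W=np.array(W)[:,:2];a=L-L.mean(0);b=W-W.mean(0)
    th=np.arctan2((a[:,0]*b[:,1]-a[:,1]*b[:,0]).sum(),(a*b).sum())
    R=np.array([[np.cos(th),-np.sin(th)],[np.sin(th),np.cos(th)]])
    t=W.mean(0)-R@L.mean(0); return th,t,(W-(L@R.T+t))
E
python3 - <<'E'
from workcell import *
from h import *
top=[((-135,70,36),(60,540)),((-135,-70,36),(340,570)),((-47,68,68),(88,350)),((-47,-68,68),(358,383)),((-31,0,68.5),(226,331)),
((110,70,88),(122,40)),((110,-70,88),(395,70)),((71,70,88),(109,108)),((71,-70,88),(386,140))]
side=[((-135,-70,36),(50,346)),((-47,-68,68),(278,295)),((-47,68,68),(305,80)),((-31,0,68.5),(331,178)),((110,70,88),(687,70)),((110,-70,88),(703,300)),((71,70,88),(594,66)),((71,-70,88),(590,292))]
A=[]
for n,P,o in(("top",top,(255,110)),("side",side,(215,190))):
    c=calibration(n);L=[];W=[]
    for l,p in P:
        L.append(np.array(l)/1e3);W.append(onz(c,((p[0]+.5)/5-.5+o[0],(p[1]+.5)/5-.5+o[1]),l[2]/1e3))
    th,t,r=rigid(L,W);print(n,th,t,(r*1e3).round(1).tolist());A.append((L,W))
th,t,r=rigid(A[0][0]+A[1][0],A[0][1]+A[1][1]);print(th,t)
R=lambda l:np.r_[[np.cos(th)*l[0]-np.sin(th)*l[1]+t[0],np.sin(th)*l[0]+np.cos(th)*l[1]+t[1]],l[2]]
print("press",R((-.031,0,.0685)),"tail start",R((-.14,0,.05)),"home",R((-.04,0,.05)))
# cartridge tail: top view ridge tail edge approx crop (155..245, 540) ; 
c=calibration("top")
for q in((165,527),(237,536),(245,398),(180,392)):
    w=onz(c,(q[0]/5+255,q[1]/5+110),.05); d=w[:2]-t; print("cart",np.cos(th)*d[0]+np.sin(th)*d[1],-np.sin(th)*d[0]+np.cos(th)*d[1])
E
```

```text
top -0.07175344375938192 [0.57975562 0.08933425] [[-0.1, -1.6], [1.7, 1.1], [0.7, -2.5], [-0.0, 2.3], [2.2, -0.2], [-2.5, -3.4], [-2.4, 2.1], [0.5, -1.1], [-0.1, 3.4]]
side -0.0886633756108611 [0.57991584 0.0829365 ] [[3.9, -1.2], [3.4, 2.9], [-0.8, -1.4], [0.6, 4.0], [-2.5, -2.4], [-1.4, 1.9], [-1.0, -4.7], [-2.2, 0.8]]
-0.08126710173516179 [0.5797955 0.0862635]
press [0.54889781 0.08878    0.0685    ] tail start [0.44025755 0.09762837 0.05      ] home [0.53992751 0.0895106  0.05      ]
cart -0.1264199826703755 0.019472686642562707
cart -0.12633403600357043 -0.015498254104105876
cart -0.05741098817284031 -0.012345102931803104
cart -0.058462246050371786 0.019593233098929373
```

Emit:
jog_arm:
  hand: 0
  plan:
    - [0.021,-0.036,0,0,0,3.75]
    - [0.021,-0.036,0,0,0,3.75]
    - [0.021,-0.036,0,0,0,3.75]
    - [0.021,-0.036,0,0,0,3.75]
    - [0.021,-0.036,0,0,0,0]
    - [0.021,-0.036,0,0,0,0]
    - [0.021,-0.036,0,0,0,0]
    - [0.021,-0.036,0,0,0,0]
    - [0.022,-0.04,0,0,0,0]
    - [0.022,-0.04,0,0,0,0]

```text
clock: 1.1
tcp_pos: [0.4045, 0.1723, 0.2311]
orientation: [-0.0, 0.039, 0.999, 0.0]
wrist_force: [0.7, -0.3, 0.6]
finger_gap: -0.0
```

Emit:
jog_arm:
  plan:
    - [0.022,-0.04,0,0,0,0]
    - [0.022,-0.04,0,0,0,0]
    - [0,0,0,0,0,0]
    - [0,0,0,0,0,0]
    - [0,0,0,0,0,0]
    - [0,0,0,0,0,0]
    - [0,0,0,0,0,0]
    - [0,0,0,0,0,0]
    - [0,0,0,0,0,0]
    - [0,0,0,0,0,0]

```text
clock: 2.1
tcp_pos: [0.4481, 0.0943, 0.2314]
orientation: [0.0, 0.039, 0.999, 0.0]
wrist_force: [0.2, -0.3, 0.1]
finger_gap: -0.0002
```

```bash
python3 - <<'E'
from workcell import *
import cv2,numpy as np
s=get_state();print(s["clock"],s["tcp_pos"],s["orientation"],s["wrist_force"],s["finger_gap"])
np.savez("w1.npz",**{k:calibration("wrist")[k] for k in("K","D","world_to_cam")})
im=read_camera("wrist");cv2.imwrite("pics/w1.png",im[:,:,::-1])
E
```

```text
2.1 [0.44811765 0.09429907 0.23137805] [6.71166271e-05 3.91523813e-02 9.99233248e-01 5.70451247e-05] [ 0.18237157 -0.33956778  0.10090297] -0.00022152573941791405
```

View pics/w1.png

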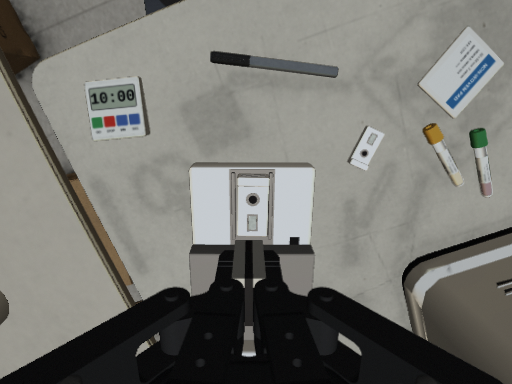

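```bash
python3 - <<'E'
import cv2
t=cv2.imread("pics/w1.png")
cv2.imwrite("pics/w1c.png",cv2.resize(t[155:265,180:325],None,fx=5,fy=5,interpolation=cv2.INTER_CUBIC))
E
```

```text
(no output)
```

View pics/w1c.png

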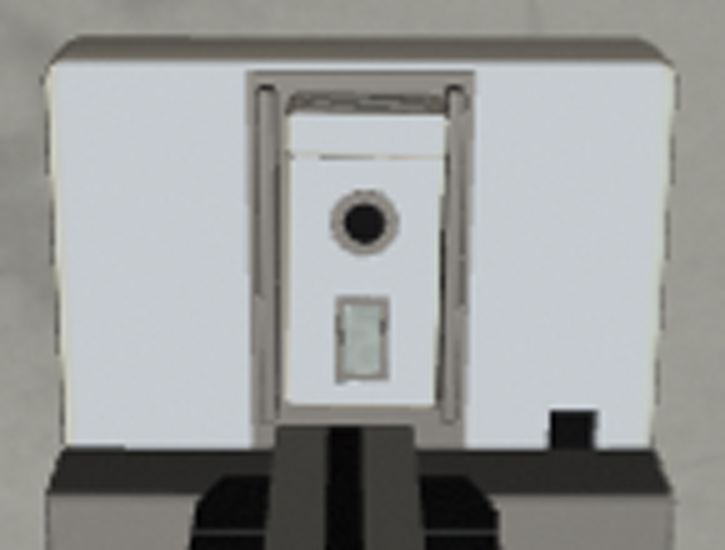

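```bash
python3 - <<'E'
from h import *
c=dict(np.load("w1.npz"))
f=lambda p,z:onz(c,((p[0]+.5)/5-.5+180,(p[1]+.5)/5-.5+155),z)
P=[((-135,-70,36),(50,63)),((-135,70,36),(673,63)),((-47,-68,68),(48,492)),((-47,68,68),(671,492))]
L=[np.array(l)/1e3 for l,_ in P];W=[f(p,l[2]/1e3) for l,p in P]
th,t,r=rigid(L,W);print(th,t,(r*1e3).round(1).tolist(),np.array(W).round(4).tolist())
for n,p,z in(("tailL",(288,113),.056),("tailR",(446,113),.056),("headL",(287,402),.049),("headR",(437,406),.049),("railL",(267,90),.043),("railR",(454,90),.043),("railLr",(268,420),.043),("railRr",(449,420),.043)):
    w=f(p,z);d=w[:2]-t;print(n,w.round(4),np.cos(th)*d[0]+np.sin(th)*d[1],-np.sin(th)*d[0]+np.cos(th)*d[1])
R=lambda l:np.r_[[np.cos(th)*l[0]-np.sin(th)*l[1]+t[0],np.sin(th)*l[0]+np.cos(th)*l[1]+t[1]],l[2]]
print("press",R((-.031,0,.0685)),"home",R((-.04,0,.05)),"h",R((.068,0,.064)))
E
```

```text
-0.0807217945729942 [0.57801155 0.08784097] [[0.9, 2.4], [0.3, -2.2], [-0.4, 1.0], [-0.8, -1.2]] [[0.4387, 0.0314, 0.036], [0.4494, 0.1663, 0.036], [0.5253, 0.0249, 0.068], [0.5359, 0.1582, 0.068]]
tailL [0.449 0.083 0.056] -0.12823156823826837 -0.015185295321180257
tailR [0.4515 0.1155 0.056 ] -0.12828768639781035 0.017372572861647742
headL [0.5169 0.0765 0.049 ] -0.060042834762354995 -0.01624942611814642
headR [0.5205 0.1098 0.049 ] -0.05911579937547577 0.017259315206264784
railL [0.4468 0.0783 0.043 ] -0.1300021020932873 -0.020087764574919106
railR [0.45   0.1181 0.043 ] -0.13007082765928804 0.019847580094544404
railLr [0.5237 0.0713 0.043 ] -0.05280376466093905 -0.020856786258263395
railRr [0.527  0.1125 0.043 ] -0.05286508951531333 0.020460239294167896
press [0.54711249 0.09034063 0.0685    ] home [0.5381418  0.09106633 0.05      ] h [0.64579013 0.08235784 0.064     ]
```

Emit:
jog_arm:
  plan:
    - [0.02,-0.001,-0.02,0,0,0]
    - [0.02,-0.001,-0.03,0,0,0]
    - [0.02,-0.001,-0.03,0,0,0]
    - [0.02,-0.001,-0.03,0,0,0]
    - [0.019,0,-0.026,0,0,0]
    - [0,0,-0.01,0,0,0]
    - [0,0,-0.01,0,0,0]
    - [0,0,-0.01,0,0,0]
    - [0,0,0,0,0,0]
    - [0,0,0,0,0,0]

```text
clock: 3.15
tcp_pos: [0.5467, 0.09, 0.0663]
orientation: [0.0, 0.039, 0.999, -0.0]
wrist_force: [-2.2, -0.7, 3.1]
finger_gap: 0.0001
```

Contact, 3 N. Press on in small steps.

Emit:
jog_arm:
  plan:
    - [0,0,-0.001,0,0,0]
    - [0,0,-0.001,0,0,0]
    - [0,0,-0.001,0,0,0]
    - [0,0,-0.001,0,0,0]
    - [0,0,0,0,0,0]
    - [0,0,0,0,0,0]
    - [0,0,0,0,0,0]
    - [0,0,0,0,0,0]
    - [0,0,0,0,0,0]
    - [0,0,0,0,0,0]

```text
clock: 4.15
tcp_pos: [0.547, 0.09, 0.0623]
orientation: [0.0, 0.039, 0.999, 0.0]
wrist_force: [-4.1, 0.0, 8.3]
finger_gap: 0.0001
```

Emit:
jog_arm:
  plan:
    - [0,0,-0.001,0,0,0]
    - [0,0,-0.0005,0,0,0]
    - [0,0,0,0,0,0]
    - [0,0,0.03,0,0,0]
    - [-0.025,0.002,0.04,0,0,0]
    - [-0.045,0.004,0.02,0,0,0]
    - [-0.045,0.003,0.01,0,0,0]
    - [-0.02,0,0,0,0,0]
    - [0,0,0,0,0,0]
    - [0,0,0,0,0,0]

```text
clock: 5.15
tcp_pos: [0.4132, 0.099, 0.1603]
orientation: [0.001, 0.039, 0.999, 0.0]
wrist_force: [1.3, 0.1, 0.2]
finger_gap: -0.0
```

```bash
python3 - <<'E'
from workcell import *
import cv2,numpy as np
s=get_state();print(s["clock"],s["tcp_pos"],s["orientation"],s["wrist_force"])
im=read_camera("side");cv2.imwrite("pics/s2.png",cv2.resize(im[100:290,180:400,::-1],None,fx=3,fy=3))
E
```

```text
5.15 [0.41323422 0.09903348 0.16031188] [1.33993482e-03 3.94238609e-02 9.99221665e-01 1.67275359e-04] [1.28783995 0.06073541 0.18143516]
```

View pics/s2.png

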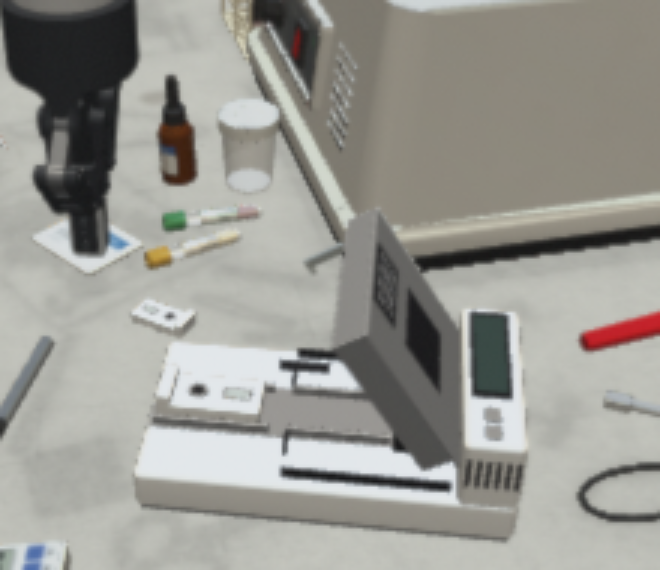

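Emit:
jog_arm:
  plan:
    - [0,0.002,-0.03,0,0,0]
    - [0,0,-0.03,0,0,0]
    - [0,0,-0.03,0,0,0]
    - [0,0,-0.023,0,0,0]
    - [0.006,-0.0005,0,0,0,0]
    - [0,0,0,0,0,0]
    - [0,0,0,0,0,0]
    - [0,0,0,0,0,0]
    - [0,0,0,0,0,0]
    - [0,0,0,0,0,0]

```text
clock: 6.2
tcp_pos: [0.4187, 0.1005, 0.0475]
orientation: [0.001, 0.039, 0.999, 0.0]
wrist_force: [-0.1, -0.3, -0.2]
finger_gap: -0.0001
```

```bash
python3 - <<'E'
from workcell import *
import cv2,numpy as np
s=get_state();print(s["clock"],s["tcp_pos"],s["orientation"],s["wrist_force"])
im=read_camera("side");cv2.imwrite("pics/s3.png",cv2.resize(im[100:290,180:400,::-1],None,fx=3,fy=3))
im=read_camera("wrist");cv2.imwrite("pics/w3.png",im[:,:,::-1])
E
```

```text
6.2 [0.41865939 0.10050289 0.04748307] [6.84455702e-04 3.94558826e-02 9.99221074e-01 9.85098611e-05] [-0.14000774 -0.34866831 -0.2392984 ]
```

View pics/s3.png

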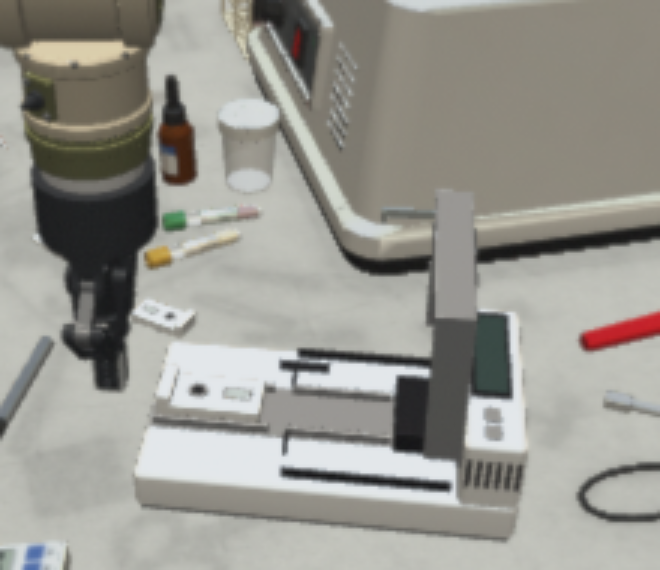

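View pics/w3.png

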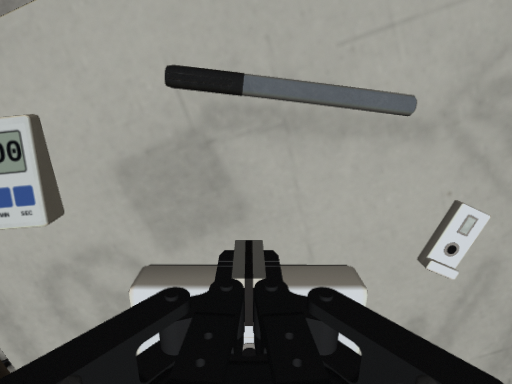

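Emit:
jog_arm:
  plan:
    - [0.01,-0.0008,0,0,0,0]
    - [0.008,-0.0006,0,0,0,0]
    - [0.008,-0.0006,0,0,0,0]
    - [0.01,-0.0008,0,0,0,0]
    - [0.012,-0.001,0,0,0,0]
    - [0.012,-0.001,0,0,0,0]
    - [0.012,-0.001,0,0,0,0]
    - [0.012,-0.001,0,0,0,0]
    - [0.008,-0.0006,0,0,0,0]
    - [0.004,-0.0003,0,0,0,0]

```text
clock: 7.3
tcp_pos: [0.5153, 0.0926, 0.0468]
orientation: [0.0, 0.04, 0.999, 0.0]
wrist_force: [-0.1, -0.4, 0.4]
finger_gap: 0.0004
```

```bash
python3 - <<'E'
from workcell import *
import cv2,numpy as np
s=get_state();print(s["clock"],s["tcp_pos"],s["orientation"],s["wrist_force"])
im=read_camera("side");cv2.imwrite("pics/s4r.png",im[:,:,::-1]);cv2.imwrite("pics/s4.png",cv2.resize(im[190:285,215:370,::-1],None,fx=5,fy=5,interpolation=cv2.INTER_CUBIC))
E
```

```text
7.3 [0.51527509 0.09264589 0.04675336] [1.52225571e-04 3.95883393e-02 9.99216061e-01 6.29958953e-05] [-0.0590898  -0.38929168  0.41300421]
```

View pics/s4.png

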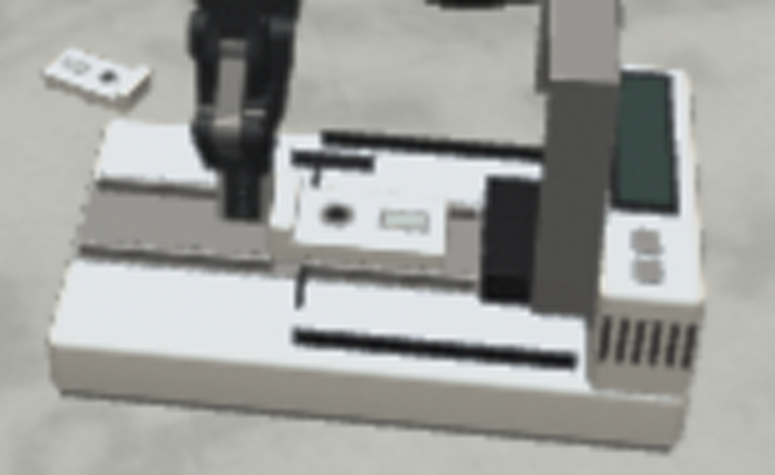

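Emit:
jog_arm:
  plan:
    - [0.004,-0.0003,0,0,0,0]
    - [0.004,-0.0003,0,0,0,0]
    - [0.002,-0.0002,0,0,0,0]
    - [0.001,0,0,0,0,0]
    - [0,0,0,0,0,0]
    - [0,0,0,0,0,0]
    - [0,0,0,0,0,0]
    - [0,0,0,0,0,0]
    - [0,0,0,0,0,0]
    - [0,0,0,0,0,0]

```text
clock: 8.35
tcp_pos: [0.5252, 0.092, 0.0469]
orientation: [0.0, 0.04, 0.999, 0.0]
wrist_force: [0.2, 0.7, 0.1]
finger_gap: -0.0001
```

```bash
python3 - <<'E'
from workcell import *
import cv2,numpy as np
s=get_state();print(s["clock"],s["tcp_pos"],s["wrist_force"])
im=read_camera("side");cv2.imwrite("pics/s5.png",cv2.resize(im[190:285,215:370,::-1],None,fx=5,fy=5,interpolation=cv2.INTER_CUBIC))
E
```

```text
8.35 [0.52519713 0.09197492 0.04685037] [0.22535027 0.74607748 0.0673445 ]
```

View pics/s5.png

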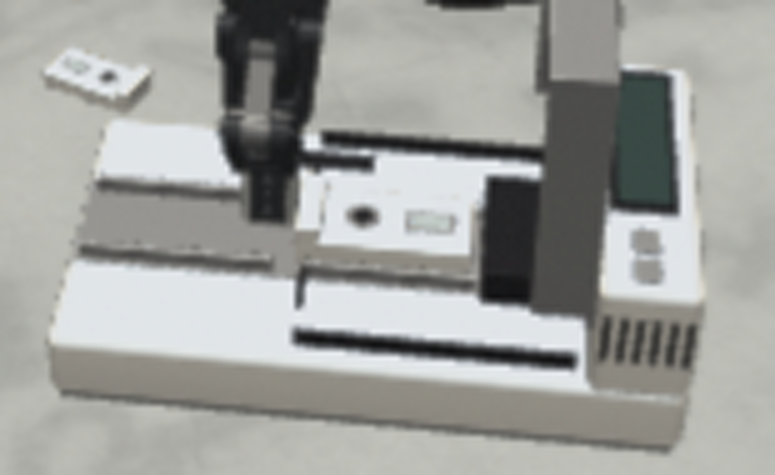

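Emit:
jog_arm:
  plan:
    - [0.0005,0,0,0,0,0]
    - [0.0005,-0.0001,0,0,0,0]
    - [0.0005,0,0,0,0,0]
    - [0.0005,0,0,0,0,0]
    - [0.0005,0,0,0,0,0]
    - [0,0,0,0,0,0]
    - [0,0,0,0,0,0]
    - [0,0,0,0,0,0]
    - [0,0,0,0,0,0]
    - [0,0,0,0,0,0]

```text
clock: 9.4
tcp_pos: [0.5277, 0.0919, 0.0468]
orientation: [0.0, 0.039, 0.999, 0.0]
wrist_force: [-0.2, -0.0, -0.3]
finger_gap: 0.0002
```

Emit:
jog_arm:
  plan:
    - [0.0005,0,0,0,0,0]
    - [0.0005,0,0,0,0,0]
    - [0,0,0,0,0,0]
    - [0,0,0,0,0,0]
    - [0,0,0,0,0,0]
    - [0,0,0,0,0,0]
    - [0,0,0,0,0,0]
    - [0,0,0,0,0,0]
    - [0,0,0,0,0,0]
    - [0,0,0,0,0,0]

```text
clock: 10.4
tcp_pos: [0.5287, 0.0919, 0.0468]
orientation: [-0.0, 0.039, 0.999, 0.0]
wrist_force: [-0.0, 0.0, -0.1]
finger_gap: 0.0002
```

```bash
python3 - <<'E'
from workcell import *
import cv2,numpy as np
s=get_state();print(s["clock"],s["tcp_pos"],s["wrist_force"])
im=read_camera("side");cv2.imwrite("pics/s6.png",cv2.resize(im[190:285,215:370,::-1],None,fx=5,fy=5,interpolation=cv2.INTER_CUBIC))
E
```

```text
10.4 [0.52869078 0.09188941 0.04682647] [-0.04259348  0.03071496 -0.1452709 ]
```

View pics/s6.png

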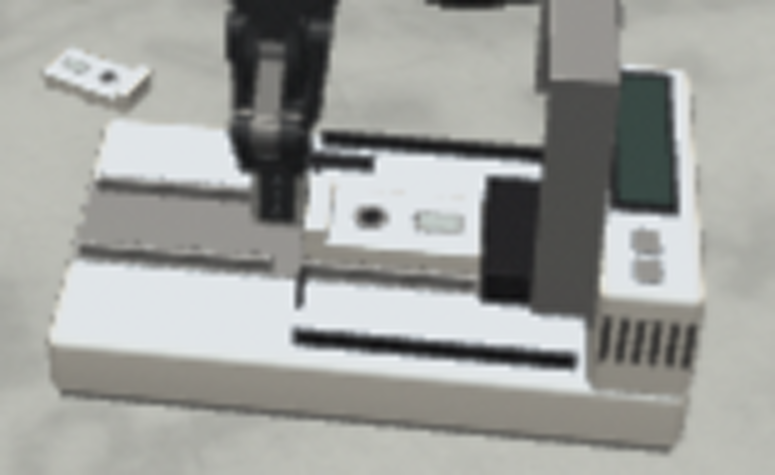

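Emit:
jog_arm:
  plan:
    - [0.0005,0,0,0,0,0]
    - [0.0005,-0.0001,0,0,0,0]
    - [0,0,0,0,0,0]
    - [0,0,0,0,0,0]
    - [0,0,0,0,0,0]
    - [0,0,0,0,0,0]
    - [0,0,0,0,0,0]
    - [0,0,0,0,0,0]
    - [0,0,0,0,0,0]
    - [0,0,0,0,0,0]

```text
clock: 11.45
tcp_pos: [0.5293, 0.0918, 0.0467]
orientation: [-0.0, 0.039, 0.999, 0.0]
wrist_force: [-3.1, 1.0, 1.8]
finger_gap: 0.0001
```

Emit:
jog_arm:
  plan:
    - [-0.005,0.0004,0,0,0,0]
    - [-0.015,0.001,0,0,0,0]
    - [-0.01,0.001,0.04,0,0,0]
    - [0,0,0.045,0,0,0]
    - [0,0,0.045,0,0,0]
    - [0,0,0.045,0,0,0]
    - [0,0,0.025,0,0,0]
    - [0,0,0,0,0,0]
    - [0,0,0,0,0,0]
    - [0,0,0,0,0,0]

```text
clock: 12.45
tcp_pos: [0.4992, 0.0941, 0.2456]
orientation: [-0.001, 0.04, 0.999, -0.0]
wrist_force: [0.4, 0.1, -0.4]
finger_gap: -0.0001
```

```bash
python3 - <<'E'
from workcell import *
from h import *
s=get_state();print(s["clock"],s["tcp_pos"],s["wrist_force"],s["joint_pos"])
c=calibration("wrist")
np.savez("w7.npz",**{k:c[k] for k in("K","D","world_to_cam")})
print("cam",ray(c,(256,192)))
im=read_camera("wrist");cv2.imwrite("pics/w7.png",im[:,:,::-1])
im=read_camera("side");cv2.imwrite("pics/s7.png",cv2.resize(im[130:285,215:370,::-1],None,fx=5,fy=5,interpolation=cv2.INTER_CUBIC)[:,:][175:])
E
```

```text
12.45 [0.49924744 0.09405479 0.2455563 ] [ 0.38097787  0.07369361 -0.41695753] [ 2.81089737e-02  1.80389999e-01 -9.30052407e-02  1.29884297e+00
 -4.61347453e-05  1.07252277e-01]
cam (array([0.42129965, 0.10060424, 0.38801652]), array([ 2.89049148e-01,  9.55574838e-04, -9.57679491e-01]))
```

View pics/w7.png

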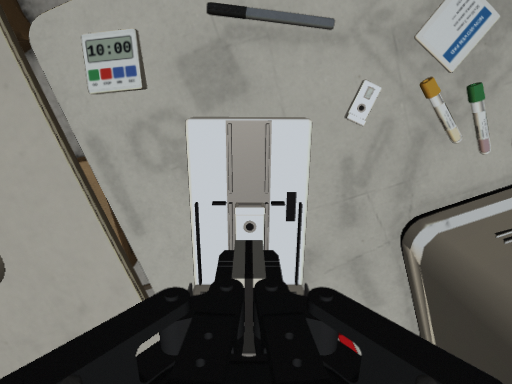

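View pics/s7.png

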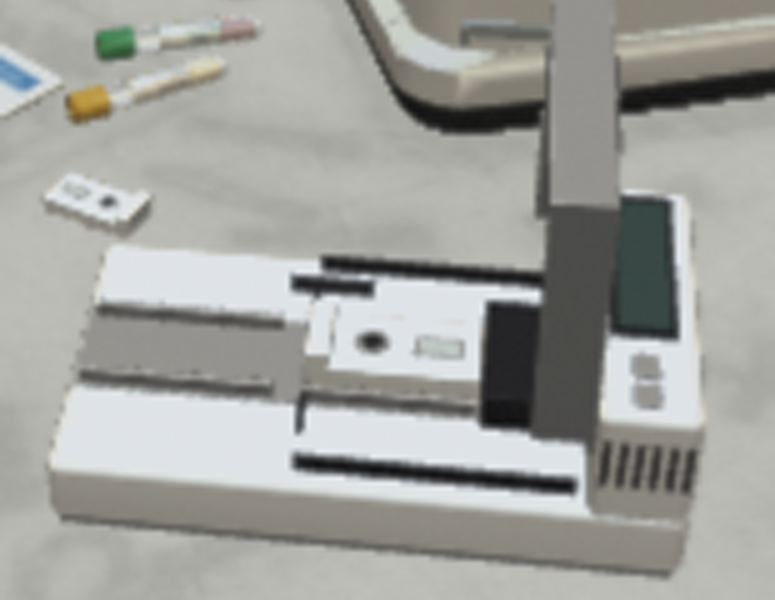

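Emit:
jog_arm:
  plan:
    - [0.03,-0.0023,0,0,0,0]
    - [0.035,-0.0028,0,0,0,0]
    - [0.035,-0.0028,0,0,0,0]
    - [0.035,-0.0028,0,0,0,0]
    - [0.035,-0.0028,0,0,0,0]
    - [0.008,-0.0006,0,0,0,0]
    - [0,0,-0.03,0,0,0]
    - [0,0,-0.03,0,0,0]
    - [0,0,-0.025,0,0,0]
    - [0,0,0,0,0,0]

```text
clock: 13.55
tcp_pos: [0.674, 0.0801, 0.1564]
orientation: [-0.005, 0.039, 0.999, -0.0]
wrist_force: [-0.8, 1.0, -0.1]
finger_gap: -0.0003
```

```bash
python3 - <<'E'
from workcell import *
from h import *
s=get_state();print(s["clock"],s["tcp_pos"],s["wrist_force"],s["joint_pos"])
im=read_camera("side");cv2.imwrite("pics/s8.png",cv2.resize(im[110:285,190:390,::-1],None,fx=3,fy=3,interpolation=cv2.INTER_CUBIC))
E
```

```text
13.55 [0.67401238 0.08013524 0.15639651] [-0.77743926  1.00857105 -0.12044043] [1.62822905e-04 5.53161997e-01 2.30053672e-01 1.25755597e+00
 8.49301393e-05 7.90746023e-02]
```

View pics/s8.png

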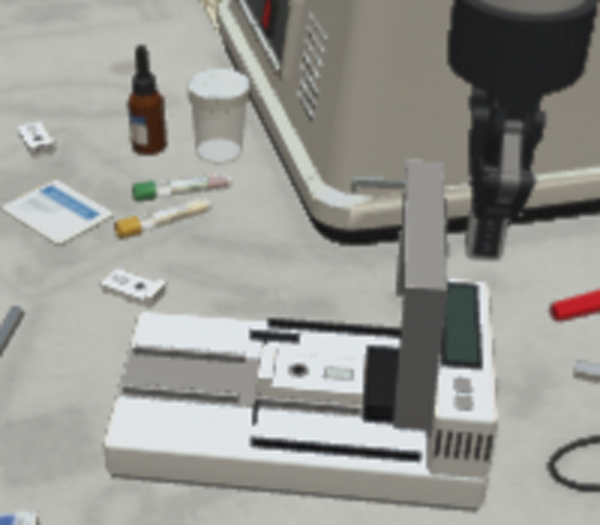

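```bash
python3 - <<'E'
import numpy as np
r=105;a=9.5
p=np.array([.6740,.0801,.1564]);u=np.array([.9967,-.0807])
ths=np.r_[1.55,np.linspace(1.45,0.0,18)]
for th in ths:
    x=68-r*np.cos(th)+4*np.sin(th)+a; z=64+r*np.sin(th)+4*np.cos(th)
    q=np.r_[np.array([.5785,.088])+u*x/1e3,z/1e3]
    print(round(th,2),q.round(4),((q-p)*1e3).round(1));p=q
E
```

```text
1.55 [0.6576 0.0816 0.1691] [-16.4   1.5  12.7]
1.45 [0.6471 0.0824 0.1687] [-10.5   0.8  -0.3]
1.36 [0.6382 0.0832 0.1676] [-8.9  0.7 -1.1]
1.28 [0.6295 0.0839 0.1657] [-8.7  0.7 -1.9]
1.19 [0.621  0.0846 0.1631] [-8.5  0.7 -2.6]
1.11 [0.6127 0.0852 0.1598] [-8.3  0.7 -3.3]
1.02 [0.6047 0.0859 0.1557] [-8.   0.6 -4. ]
0.94 [0.5971 0.0865 0.151 ] [-7.6  0.6 -4.7]
0.85 [0.5899 0.0871 0.1457] [-7.2  0.6 -5.3]
0.77 [0.5832 0.0876 0.1398] [-6.7  0.5 -5.9]
0.68 [0.577  0.0881 0.1333] [-6.2  0.5 -6.5]
0.6 [0.5714 0.0886 0.1263] [-5.6  0.5 -7. ]
0.51 [0.5665 0.089  0.1189] [-5.   0.4 -7.4]
0.43 [0.5621 0.0893 0.1111] [-4.3  0.4 -7.8]
0.34 [0.5585 0.0896 0.1029] [-3.7  0.3 -8.2]
0.26 [0.5555 0.0899 0.0944] [-2.9  0.2 -8.5]
0.17 [0.5533 0.09   0.0858] [-2.2  0.2 -8.7]
0.09 [0.5518 0.0902 0.0769] [-1.5  0.1 -8.8]
0.0 [0.5511 0.0902 0.068 ] [-0.7  0.1 -8.9]
```

Emit:
jog_arm:
  plan:
    - [-0.006,0.001,0.0127,0,0,0]
    - [-0.0104,0.0005,0,0,0,0]
    - [-0.0105,0.0008,-0.0003,0,0,0]
    - [-0.0089,0.0007,-0.0011,0,0,0]
    - [-0.0087,0.0007,-0.0019,0,0,0]
    - [-0.0085,0.0007,-0.0026,0,0,0]
    - [-0.0083,0.0007,-0.0033,0,0,0]
    - [-0.008,0.0006,-0.004,0,0,0]
    - [0,0,0,0,0,0]
    - [0,0,0,0,0,0]

```text
clock: 14.6
tcp_pos: [0.6085, 0.0858, 0.162]
orientation: [0.0, 0.039, 0.999, 0.0]
wrist_force: [-0.7, 0.1, 1.8]
finger_gap: 0.0003
```

```bash
python3 - <<'E'
from workcell import *
from h import *
s=get_state();print(s["clock"],s["tcp_pos"],s["wrist_force"],s["joint_pos"])
im=read_camera("side");cv2.imwrite("pics/s9.png",cv2.resize(im[110:285,190:390,::-1],None,fx=3,fy=3,interpolation=cv2.INTER_CUBIC))
E
```

```text
14.6 [0.60852543 0.08583122 0.16199576] [-0.7178014   0.09868876  1.7956492 ] [9.51855686e-03 4.15299408e-01 2.36300325e-02 1.17820849e+00
 1.17036106e-04 8.83968580e-02]
```

View pics/s9.png

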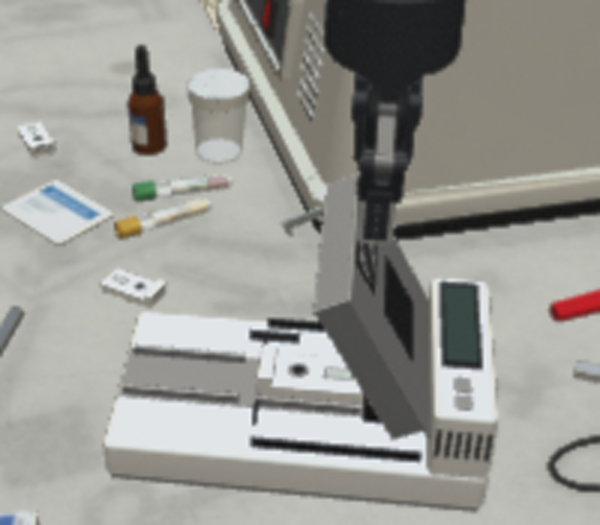

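Emit:
jog_arm:
  plan:
    - [-0.005,0.0004,-0.0055,0,0,0]
    - [-0.0064,0.0003,-0.0055,0,0,0]
    - [-0.0072,0.0006,-0.0053,0,0,0]
    - [-0.0067,0.0005,-0.0059,0,0,0]
    - [-0.0062,0.0005,-0.0065,0,0,0]
    - [-0.0056,0.0005,-0.007,0,0,0]
    - [-0.005,0.0004,-0.0074,0,0,0]
    - [-0.0043,0.0004,-0.0078,0,0,0]
    - [-0.0037,0.0003,-0.0082,0,0,0]
    - [0,0,0,0,0,0]

```text
clock: 15.65
tcp_pos: [0.5566, 0.0897, 0.1007]
orientation: [-0.001, 0.039, 0.999, 0.0]
wrist_force: [0.6, -0.6, 1.1]
finger_gap: -0.0001
```

```bash
python3 - <<'E'
from workcell import *
from h import *
s=get_state();print(s["clock"],s["tcp_pos"],s["wrist_force"],s["joint_pos"])
im=read_camera("side");cv2.imwrite("pics/s10.png",cv2.resize(im[110:285,190:390,::-1],None,fx=3,fy=3,interpolation=cv2.INTER_CUBIC))
E
```

```text
15.65 [0.5566368  0.08972422 0.10074689] [ 0.61305839 -0.59028132  1.14668968] [ 1.73243101e-02  3.65848474e-01 -2.08883505e-01  9.99049196e-01
  2.26155099e-04  9.62453020e-02]
```

View pics/s10.png

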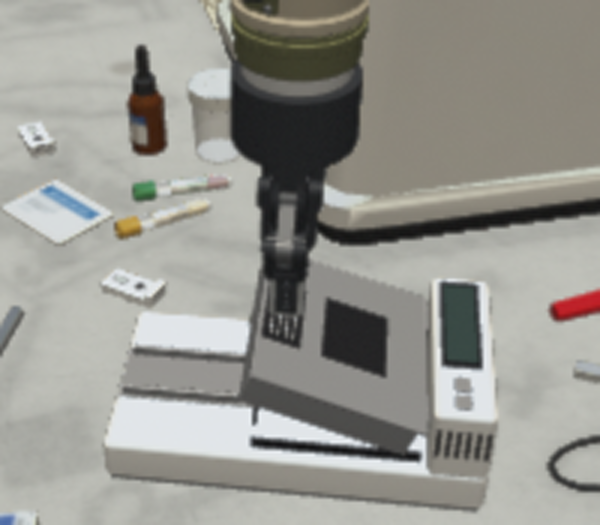

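Emit:
jog_arm:
  plan:
    - [-0.003,0.0002,-0.0075,0,0,0]
    - [-0.0025,0.0002,-0.0075,0,0,0]
    - [-0.002,0.0001,-0.0075,0,0,0]
    - [-0.0015,0.0001,-0.0075,0,0,0]
    - [0,0,-0.002,0,0,0]
    - [0,0,-0.002,0,0,0]
    - [0,0,-0.002,0,0,0]
    - [0,0,-0.002,0,0,0]
    - [0,0,0,0,0,0]
    - [0,0,0,0,0,0]

```text
clock: 16.7
tcp_pos: [0.549, 0.0903, 0.064]
orientation: [-0.0, 0.039, 0.999, 0.0]
wrist_force: [2.1, 1.3, 2.5]
finger_gap: -0.0002
```

Emit:
jog_arm:
  plan:
    - [0,0,-0.001,0,0,0]
    - [0,0,-0.001,0,0,0]
    - [0,0,-0.001,0,0,0]
    - [0,0,0,0,0,0]
    - [0,0,0,0,0,0]
    - [0,0,0,0,0,0]
    - [0,0,0,0,0,0]
    - [0,0,0,0,0,0]
    - [0,0,0,0,0,0]
    - [0,0,0,0,0,0]

```text
clock: 17.7
tcp_pos: [0.5491, 0.0903, 0.062]
orientation: [0.0, 0.039, 0.999, 0.0]
wrist_force: [-1.9, -0.4, 9.9]
finger_gap: -0.0001
```

Emit:
jog_arm:
  plan:
    - [0,0,-0.001,0,0,0]
    - [0,0,0,0,0,0]
    - [0,0,0.003,0,0,0]
    - [0,0,0.01,0,0,0]
    - [0,0,0.03,0,0,0]
    - [0,0,0.04,0,0,0]
    - [-0.03,0.002,0.03,0,0,0]
    - [-0.045,0.003,0.02,0,0,0]
    - [-0.045,0.003,0,0,0,0]
    - [0,0,0,0,0,0]

```text
clock: 18.7
tcp_pos: [0.4216, 0.0986, 0.1925]
orientation: [-0.004, 0.039, 0.999, -0.0]
wrist_force: [0.2, -0.6, -0.4]
finger_gap: -0.0001
```

Emit:
jog_arm:
  plan:
    - [-0.02,0,0.02,0,0,0]
    - [0,0,0,0,0,0]
    - [0,0,0,0,0,0]
    - [0,0,0,0,0,0]
    - [0,0,0,0,0,0]
    - [0,0,0,0,0,0]
    - [0,0,0,0,0,0]
    - [0,0,0,0,0,0]
    - [0,0,0,0,0,0]
    - [0,0,0,0,0,0]

```text
clock: 19.7
tcp_pos: [0.4093, 0.0982, 0.2132]
orientation: [-0.0, 0.04, 0.999, 0.0]
wrist_force: [0.5, 0.1, -0.1]
finger_gap: 0.0001
```

```bash
python3 - <<'E'
from workcell import *
from h import *
s=get_state();print(s["clock"],s["tcp_pos"],s["wrist_force"])
im=read_camera("side");cv2.imwrite("pics/s11.png",cv2.resize(im[190:285,215:370,::-1],None,fx=5,fy=5,interpolation=cv2.INTER_CUBIC))
im=read_camera("top");cv2.imwrite("pics/t11.png",im[:,:,::-1])
E
```

```text
19.7 [0.40933686 0.09824561 0.21320801] [ 0.45550133  0.14174094 -0.0854669 ]
```

View pics/s11.png

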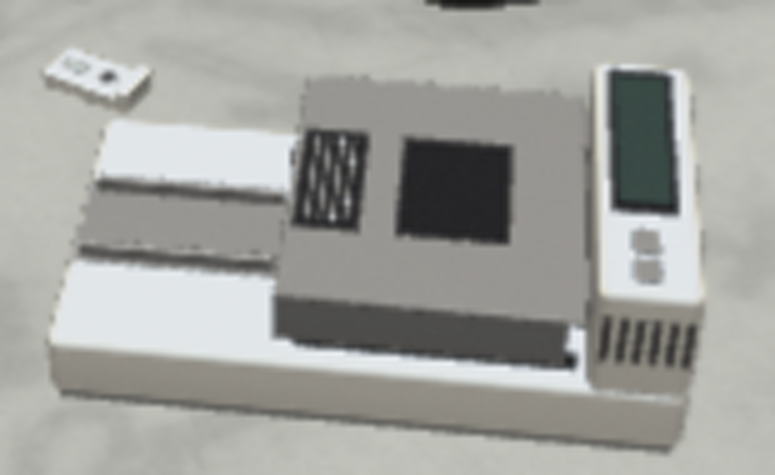

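View pics/t11.png

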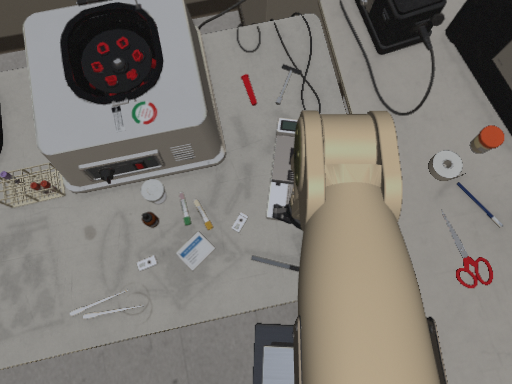

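The cover looks identical to the initial latched view (front top corner at (278,295), pad at (331,178) in the crop), and the bystanders are in place. Handing in.

```bash
python3 -c "
from workcell import *
print(hand_in())"
```

```text
the job is handed in; nothing more can be done
None
```

The cartridge is loaded and the cover is shut again. I handed the job in at about 20 s of the 54 s allowed; `hand_in()` gives no verdict.

- **Opening:** I pressed the cover pad until the wrist read about 8 N, then 1.5 mm further, and released. The side picture then showed the cover fully upright, with the cartridge still on the ledge.
- **Loading:** I pushed the cartridge along its guide with the shut fingers until the wrist read about 3 N against the stop. The side picture after I drew back showed it flat, with its head touching the stop.
- **Closing:** I swung the cover down from behind, pressed until the wrist read about 10 N, then 1 mm further, and released.

**Last checks:**
- In the final side picture the cover looks the same as in the first, latched one: the front corner and press pad are at the same pixels.
- The robot is clear of the reader. The residual wrist force of about 0.5 N is sensor noise.
- The bystanders visible in the final top picture had not shifted. The arm hid the bench timer and one end of the marker there. Both were in view just before closing, and the arm never went near them.
- The two camera views disagreed by about 6 mm on the reader's sideways position at the start. A closer wrist-camera view gave a value between them, and I used that.
- I could not see the cartridge under the shut cover, so its final position rests on the pictures taken before closing.

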